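# Hook the claw-backed pen caddy into the slotted desk stand

### The job

Hang the yellow pen caddy on the black slotted stand: bring both of its rear claws in through the two slots, then press it down until it is fully home and the red lock bar has snapped back over the claws. Let go of it, and leave the green caddy where it is.

Things in the scene. Friction and masses are not known exactly. Their poses are not given: they have to be found in the camera images.
- caddy: Yellow pen caddy, loose, upright, 0.2 kg (mm): origin at centre of underside, z up, +x to its back. Tray x -40..42, y +-65, rim 40 high, back plate 80 high. Black handle to grip: x -30..20, 16 thick across y, top at z 100. Two steel claws at y +-45, 10 wide: neck at z 70..80 runs back from the plate to a lip hanging down to z 34, rear end x 75; gap from plate to lip 10 at the neck, 19 at the tip.
- stand: Black steel stand, fixed (mm): origin on the desk under the slotted uprights' mid-plane, z up, +x away from the caddy's side; axes match the hung caddy's. Uprights at y +-45: 6 thick, 44 wide, 202 high; slot 28 wide, z 120 (sill) to 188. Claws enter along +x, caddy underside 88..106 up, until caddy origin is at x -47; then straight down. Home: necks on sills, caddy origin x -45..-49, z 50.
- lockbar (a joint): Red lock bar, 8 mm thick, along y behind the uprights just below the sills. Value: metres pushed back along the stand's +x; 0 at rest, at most 0.012, sprung forward. The claw tips meet it with the caddy about 20 mm above home, cam it back about 6 mm, and it snaps forward over their barbs in the last 3 mm. Needs a downward press of about 5 to 15 N; the caddy's weight is not enough.
- green_caddy: Green pen caddy with pens in it, loose, not to be used: same tray and handle as the yellow one (130 mm wide, 82 deep, handle top 100 high) but no claws. Origin: centre of its underside, z up.

How it is judged:
On the way:
1. the gripper, on the caddy, presses it down so that its claws push the lock bar back (value of joint lockbar above 0.002 m and contact force between the fingers and caddy above 2 N).
At the end, for the whole second after the job is handed in: The yellow caddy hangs at rest on the stand, claws through both slots and fully down: its origin in the stand's frame within 10 mm of x -46 mm, 13 mm of y 0, and at z 42 to 54.5 mm; square to the stand within 10 degrees and upright within 7 degrees; the lock bar within 3 mm of its rest position (x of caddy in the frame of stand between -0.056 and -0.036 m and y of caddy in the frame of stand between -0.013 and 0.013 m and z of caddy in the frame of stand between 0.042 and 0.0545 m and angle between the x axis of caddy and the x axis of stand, either way round below 0.17 rad and angle between caddy's own z axis and vertical below 0.12 rad and value of joint lockbar below 0.003 m and linear speed of caddy below 0.02 m/s); the robot touches nothing.
It fails at once if the green caddy is moved more than 30 mm (distance of green_caddy from where it was at the start of the episode above 0.03 m).
It also fails if it takes over 48 s, if anything falls off the work surface, if the arm or the gripper's body presses on something with over 40 N, if the wrist force passes 120 N, or if a joint passes its speed limit or range.

### The arm

A 6-joint arm with a two-finger parallel gripper is mounted at the origin on the work surface. World frame = base frame: x ahead of the robot, y to its left, z up, the work surface at z = 0. Lengths are in m, angles in rad, forces in N, time in s.
With the tool pointing down it reaches from about 0.375 to 0.9 m from the base axis. Payload 3.1 kg.
Tool frame: the origin (TCP) lies midway between the tips of the shut fingers; the grasp point (between the pads) lies robot.grip_depth behind it (robot.grip_depth is the distance from the TCP to the grasp point, in m); z points along the fingers, y is the line along which they close (so a half turn about z gives the same grasp; the last joint's range is limited). The gripper opens to 87 mm and grips with 3 to 60 N. Pads are 19 mm wide; open, the fingers measure 117 mm over their backs; the gripper's body (75 mm by 190 mm) begins 51 mm behind the grasp point.
Start: joints at [0.934, 0.527, 1.433, -0, 1.181, -0.178], TCP at [0.276, 0.561, 0.223] pointing down, gripper open.
Joint ranges: [-3.08, 3.08], [-0.75, 2.2], [0.22, 2.44], [-1.43, 4.57], [0, 2.65], [-2.85, 2.85]. Speed limits (rad/s): [2.79, 2.79, 3.14, 3.14, 3.14, 3.14].

### API

Orientations are given as a unit quaternion [x, y, z, w].
In Python, from rig import robot, cam, sensors, order gives the robot as it stands (robot), with the cameras (cam), the readings (sensors) and the job (order).
- The arm moves only by the tool inch_along, called after "Emit:" as name(argument=value, ...), one argument or row to a line, values as JSON. Schema: {"type":"object","properties":{"rows":{"type":"array","items":{"type":"array","prefixItems":[{"type":"array","items":{"type":"number"},"minItems":3,"maxItems":3},{"type":"number"}],"minItems":2,"maxItems":2},"minItems":1,"maxItems":20},"aperture":{"type":"number"},"force":{"type":"number"},"only":{"type":"string"},"quiet":{"type":"boolean"},"lines":{"type":"string"}},"required":["rows"],"additionalProperties":false}. rows is a list of rows, 1 to 20 of them, each written [[dx, dy, dz], turn]: dx, dy, dz in m, then a turn about the tool's z in rad; each row shifts and turns the commanded pose from where the row before left it, along the tool's axes as they then stand; what a row does not reach is not made up. A row lasts 1/12 s, in which the tool goes at most 0.0417 m and 0.125 rad, less where a joint would pass 70% of its speed; a pose out of reach is approached as far as the arm can. aperture is the finger opening in m, set as the call begins (left out keeps the last). The fingers move at their own pace and stop on an object; force is the grip in N (left out, the last holds). Time passes only in rows, so rows that do not move let the fingers close. The tool returns the time, the measured TCP pose, the force, the opening and the grip force at its end. only (a regular expression) keeps the lines of the reply that match it, lines (a string "A,B") keeps lines A to B, and quiet returns only ok. Input that does not fit is refused with a message, and nothing moves.
- sensors.get_obs(): the state, without advancing time (a new reading comes with each control period).
- cam.camera(name): name is "side" or "top"; returns a dict with "img" (480x640x3 uint8, red, green, blue), "fx", "fy", "cx", "cy" (pixels), "xyz" and "attitude" of the camera in the world. Camera axes: x right, y down, z forward; pixel columns grow to the right and rows downward; lengths in m; the calibration is good to about 2 mm. A picture is of the moment at which its call begins. There is no depth.
- order.hand_in(): hands the job in; it is judged then, once.
The state is a dict: "time": time; "q": joint angles; "joint_velocities": joint speeds; "joint_torque": joint torques, N m; "position": TCP position; "tool_rot": TCP orientation; "ft_force": force on the tool from outside, world axes, zero at the start; "moment": the same for the moment, N m; "grip_width": finger opening in m; "grip_force": force on a finger pad.
Only numpy, scipy, OpenCV 4.12 (cv2) and the standard library are available. Lean on these libraries where they do the work, as an engineer would, in place of code of your own. Each camera call takes 0.05 s, during which the arm holds its last target. There are 200 camera calls.

## Working session

There is one attempt and no reset: what is moved stays moved. The work goes in short steps, Python scripts to look and compute and a tool call to move; the robot and the scene stay as the last step left them, time stands still between calls to the robot, and variables do not carry over. Pictures are saved under pics/ and viewed, at most 12 in all, crops included, and the job is handed in when it is done.

```bash
ls; mkdir -p pics; python3 - <<'E'
from rig import robot, cam, sensors, order
import cv2
print(robot.grip_depth, sensors.get_obs())
for n in("top","side"):
    c=cam.camera(n); print(n,{k:v for k,v in c.items() if k!="img"})
    cv2.imwrite(f"pics/{n}0.png",c["img"][:,:,::-1])
E
```

```text
pics
rig.py
0.0187 {'time': 0.0, 'q': array([ 9.34516328e-01,  5.28445390e-01,  1.43392695e+00, -6.31775007e-06,
        1.18139068e+00, -1.78514631e-01]), 'joint_velocities': array([-3.86875584e-04, -5.82048629e-04, -1.54532404e-03, -4.86154252e-04,
       -6.80621574e-05, -8.23617671e-04]), 'joint_torque': array([ 1.13240232e-03, -4.40042388e+01, -1.76593745e+01,  6.33267383e-02,
        5.83575584e-02, -1.74207762e-04]), 'position': array([0.27574899, 0.56005076, 0.22157657]), 'tool_rot': array([ 2.26888183e-01,  9.73920210e-01, -9.97524398e-04, -4.27290559e-04]), 'ft_force': array([ 0.95859114,  0.02454588, -0.27699438]), 'moment': array([0.01201655, 0.05067698, 0.00039813]), 'grip_force': 0.0, 'grip_width': 0.08686411987123817}
top {'fx': 479.0662814567524, 'fy': 479.0662814567524, 'cx': 319.2976862908319, 'cy': 234.46848804773882, 'xyz': array([0.3438413 , 0.02208155, 1.09562766]), 'attitude': array([ 0.70511657, -0.70242222,  0.07957752, -0.05550741])}
side {'fx': 474.81951760768794, 'fy': 474.81951760768794, 'cx': 320.3470451853344, 'cy': 234.47750087040288, 'xyz': array([ 0.23491182, -0.67777306,  0.5655489 ]), 'attitude': array([ 0.85197478, -0.17701743,  0.11218914, -0.47980975])}
```

View pics/top0.png

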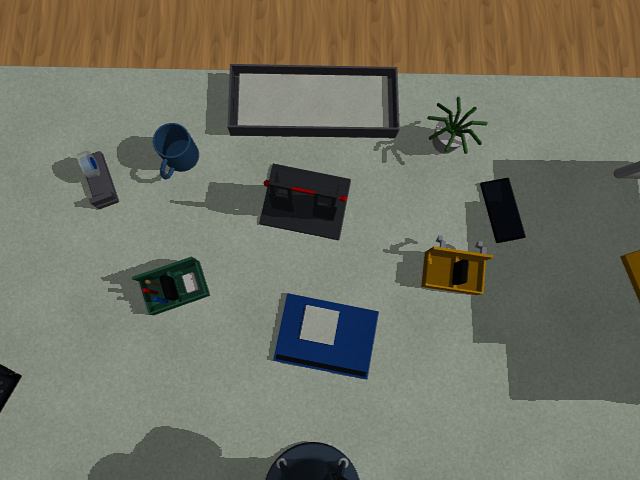

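View pics/side0.png

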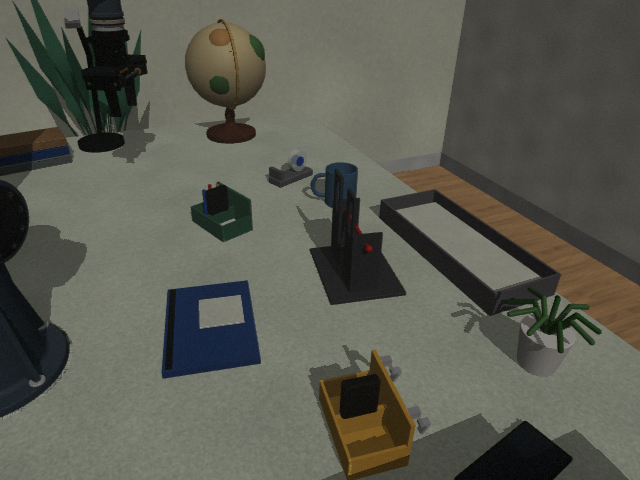

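The top view shows the yellow caddy near (457,270) with its claws pointing up-image (+x). The stand is near (305,202) with the red bar from (266,183) to (346,198), and the green caddy is near (172,287). Next I'll enlarge the yellow caddy and the stand in both views.

```bash
python3 - <<'E'
import cv2,numpy as np
t=cv2.imread("pics/top0.png");s=cv2.imread("pics/side0.png")
def cr(im,u,v,w,h,k):
    return cv2.resize(im[v:v+h,u:u+w],None,fx=k,fy=k,interpolation=cv2.INTER_CUBIC)
g=lambda a:np.clip(255*(a/255.)**.6,0,255).astype('uint8')
a=np.hstack([cr(t,410,225,100,75,4),cr(t,255,158,100,75,4)])
b=np.hstack([cr(s,310,345,133,100,3)[:300,:399],cr(s,300,160,133,100,3)[:300,:399]])
b=cv2.resize(b,(800,300))
cv2.imwrite("pics/z1.png",g(np.vstack([a,b])))
E
```

```text
(no output)
```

View pics/z1.png

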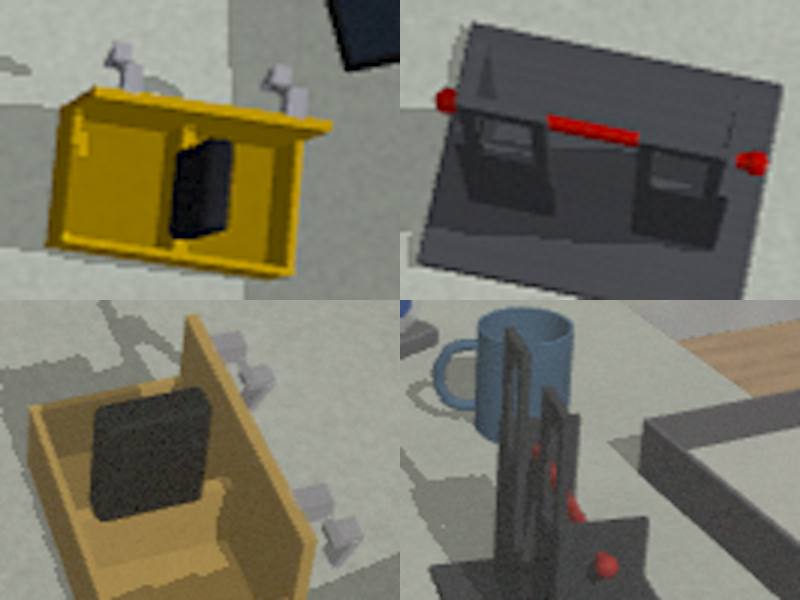

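```bash
cat > h.py <<'E'
import numpy as np
from scipy.spatial.transform import Rotation as R
from scipy.optimize import least_squares
CAM={"top":dict(f=479.06628,c=(319.29769,234.46849),p=[0.3438413,0.02208155,1.09562766],q=[0.70511657,-0.70242222,0.07957752,-0.05550741]),
"side":dict(f=474.8195,c=(320.34705,234.4775),p=[0.23491182,-0.67777306,0.5655489],q=[0.85197478,-0.17701743,0.11218914,-0.47980975])}
def proj(n,P):
    c=CAM[n]; Q=R.from_quat(c["q"]).inv().apply(np.atleast_2d(P)-c["p"])
    return Q[:,:2]/Q[:,2:]*c["f"]+c["c"]
def place(s,P,z=0):
    P=np.array(P,float)/1000
    return R.from_euler('z',s[2]).apply(P)+[s[0],s[1],z]
def fit(obs,s0,z=0):  # obs: list (cam, [x,y,z]mm, (u,v))
    def r(s): return np.concatenate([(proj(n,place(s,[p],z))[0]-uv) for n,p,uv in obs])
    o=least_squares(r,s0,loss='soft_l1'); return o.x,r(o.x).reshape(-1,2).round(1)
E
python3 - <<'E'
from h import *
T1=lambda u,v:(410+u/4,225+v/4); T2=lambda u,v:(255+u/4,158+v/4)
S1=lambda u,v:(310+u/3,345+v/3); S2=lambda u,v:(300+u/3,160+v/3)
cad=[("top",[42,65,80],T1(98,88)),("top",[42,-65,80],T1(333,121)),("top",[-40,65,40],T1(46,247)),("top",[-40,-65,40],T1(293,277)),
("top",[20,-8,100],T1(232,140)),("top",[-30,-8,100],T1(228,233)),
("side",[42,-65,80],S1(315,242)),("side",[36,65,80],S1(190,17)),("side",[-40,65,40],S1(30,105)),("side",[-30,-8,100],S1(97,102)),("side",[20,-8,100],S1(208,92))]
st=[("top",[3,67,202],T2(457,104)),("top",[3,-67,202],T2(729,160)),
("side",[-3,67,202],S2(107,30)),("side",[-3,23,202],S2(122,55)),("side",[-3,-23,202],S2(146,90)),("side",[-3,-67,202],S2(170,116))]
print(fit(cad,[.3,-.3,0]));print(fit(st,[.4,.05,0]))
E
```

```text
(array([ 0.46643294, -0.31911571, -0.16646805]), array([[-0.3, -1.7],
       [-0.1,  0.2],
       [ 3.4, -2.5],
       [-0.6, -0.1],
       [ 1.4, -0.4],
       [-0.1, -0.4],
       [-1.8, -0.4],
       [-2. , -1. ],
       [-1. , -0.9],
       [ 0.2,  9.2],
       [ 1. ,  5.2]]))
(array([ 0.59980677,  0.00074356, -0.19196367]), array([[-88.3,   0.2],
       [-88.4,  -0.3],
       [  0.1,   3.3],
       [  1.2,   4.5],
       [  0.2,   3.8],
       [ -0.4,   6.6]]))
```

```bash
python3 - <<'E'
from h import *
T1=lambda u,v:(410+u/4,225+v/4); T2=lambda u,v:(255+(u-400)/4,158+v/4)
S1=lambda u,v:(310+u/3,345+v/3); S2=lambda u,v:(300+u/3,160+v/3)
cad=[("top",[42,65,80],T1(98,88)),("top",[42,-65,80],T1(333,121)),("top",[-40,-65,40],T1(293,277)),
("top",[20,-8,100],T1(232,140)),("top",[-30,-8,100],T1(228,233)),
("side",[42,-65,80],S1(315,242)),("side",[36,65,80],S1(190,17)),("side",[-40,65,40],S1(30,105))]
st=[("top",[3,67,202],T2(457,104)),("top",[3,-67,202],T2(729,160)),
("side",[-3,67,202],S2(107,30)),("side",[-3,23,202],S2(122,55)),("side",[-3,-23,202],S2(146,90)),("side",[-3,-67,202],S2(170,116))]
c=fit(cad,[.3,-.3,0]);s=fit(st,[.4,.05,0])
print(c);print(s)
import cv2
t=cv2.imread("pics/top0.png");sd=cv2.imread("pics/side0.png")
def dr(im,n,P,col,k=4):
    for a,b in P:
        q=proj(n,np.array([a,b])); cv2.line(im,*[tuple(int(round(x*k+k/2)) for x in w) for w in q],col,1)
def edges(s,pts): return [place(s,[pts[i],pts[i+1]]) for i in range(len(pts)-1)]
C=c[0];S=s[0]
E=[edges(C,[[42,65,80],[42,-65,80],[42,-65,0],[-40,-65,0],[-40,-65,40],[-40,65,40],[-40,65,0]]),edges(C,[[-30,-8,100],[20,-8,100],[20,8,100],[-30,8,100],[-30,-8,100]]),
edges(C,[[42,45,75],[75,45,75],[75,45,34]]),edges(C,[[42,-45,75],[75,-45,75],[75,-45,34]])]
for y in(45,-45):
    E+=[edges(S,[[-3,y+22,0],[-3,y+22,202],[-3,y-22,202],[-3,y-22,0]]),edges(S,[[-3,y+14,120],[-3,y+14,188],[-3,y-14,188],[-3,y-14,120],[-3,y+14,120]])]
out=[]
for n,im in(("top",t),("side",sd)):
    im=cv2.resize(im,None,fx=4,fy=4); 
    for e in E: dr(im,n,e,(255,255,0))
    out.append(im)
a=out[0];b=out[1]
g=lambda a:np.clip(255*(a/255.)**.6,0,255).astype('uint8')
cv2.imwrite("pics/z2.png",g(np.vstack([np.hstack([a[900:1200,1640:2040],a[632:932,1020:1420]]),np.hstack([b[1380:1680,1260:1660],b[640:940,1220:1620]])])))
E
```

```text
(array([ 0.46694203, -0.32038956, -0.16459147]), array([[ 0.2, -1.9],
       [ 0.5, -0.1],
       [-0.1, -0.4],
       [ 2. , -0.6],
       [ 0.5, -0.6],
       [-0.8,  0.2],
       [-1.3, -0.5],
       [-0.4, -0.3]]))
(array([ 0.60758355,  0.02084534, -0.15829722]), array([[ 1. , -2.6],
       [ 1.3, -5.4],
       [-1.9, -1.1],
       [-0.2, -0.3],
       [-0.6, -1.5],
       [-0.6,  0.7]]))
```

View pics/z2.png

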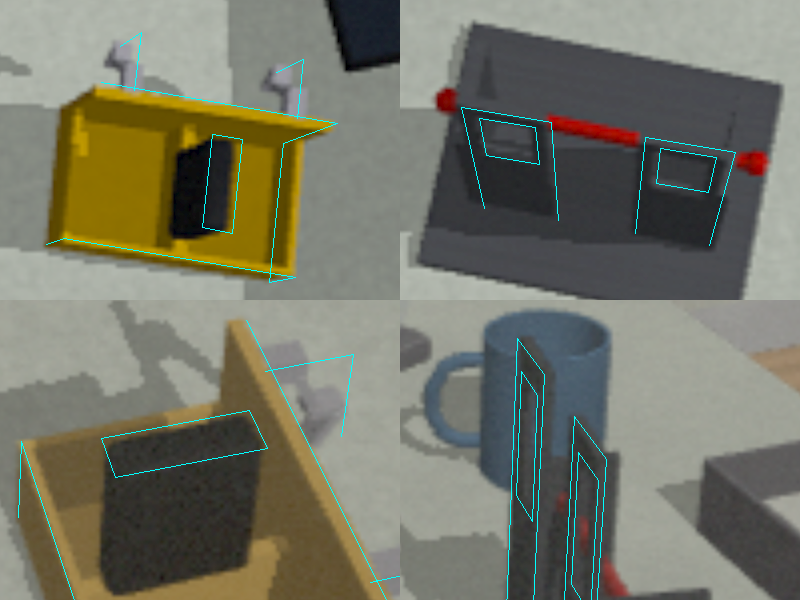

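```bash
python3 - <<'E'
from h import *
import cv2
t=cv2.imread("pics/top0.png");sd=cv2.imread("pics/side0.png")
ms=[]
for n,im,(u,v,w,h) in(("top",t,(415,230,85,75)),("side",sd,(310,340,110,140))):
    hs=cv2.cvtColor(im,cv2.COLOR_BGR2HSV); m=cv2.inRange(hs,(14,120,40),(32,255,255))
    z=np.zeros_like(m); z[v:v+h,u:u+w]=m[v:v+h,u:u+w]
    cs,_=cv2.findContours(z,cv2.RETR_EXTERNAL,cv2.CHAIN_APPROX_NONE); k=max(cs,key=cv2.contourArea)
    z[:]=0; cv2.drawContours(z,[k],-1,255,-1); ms.append((n,z/255.)); print(n,z.sum()/255)
box=lambda a,b,c,d,e:[[x,y,z] for x in(a,b) for y in(-c,c) for z in(d,e)]
parts=[box(-40,42,65,0,40),box(37,42,65,0,80),box(-30,20,8,40,100)]
def cost(s,per=False):
    r=[]
    for n,m in ms:
        im=np.zeros((1920,2560),np.uint8)
        for p in parts[:2] if n=="top" else parts:
            q=proj(n,place(s,p)).astype(np.float32); cv2.fillConvexPoly(im,cv2.convexHull(((q+.5)*4-.5).round().astype(np.int32)),255)
        r.append(np.abs(cv2.resize(im,(640,480),interpolation=cv2.INTER_AREA)/255.-m).sum())
    return r if per else sum(r)
from scipy.optimize import minimize
for y0 in(-.13,-.17):
    s=[.467,-.32,y0]
    o=minimize(cost,s,method="Nelder-Mead",options=dict(initial_simplex=[s,[.472,-.32,y0],[.467,-.315,y0],[.467,-.32,y0+.04]],maxiter=120))
    print(o.x,o.fun,cost(o.x,True))
G=lambda a:np.clip(255*(a/255.)**.5,0,255).astype('uint8')
c=np.zeros((600,800,3),np.uint8)
c[:296,:720]=cv2.resize(t[178:215,262:352],None,fx=8,fy=8,interpolation=cv2.INTER_CUBIC)
c[300:,:480]=cv2.resize(sd[163:193+8,326:386],(480,300),interpolation=cv2.INTER_CUBIC)
cv2.imwrite("pics/z3.png",G(c))
E
```

```text
top 2614.0
side 7899.0
[ 0.46750023 -0.31966857 -0.14476032] 217.8470588235294 [np.float64(88.17254901960783), np.float64(129.67450980392158)]
[ 0.46727823 -0.31980756 -0.14336764] 223.15686274509804 [np.float64(74.67450980392158), np.float64(148.48235294117646)]
```

View pics/z3.png

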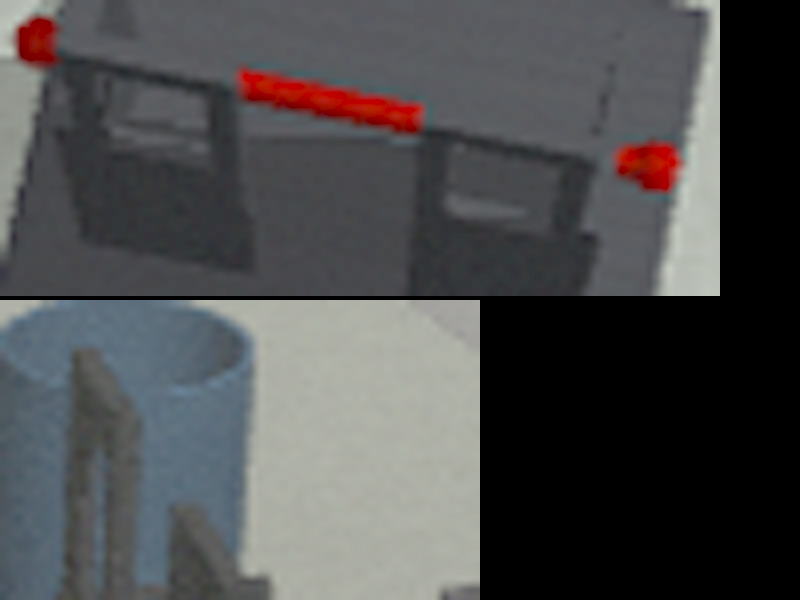

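The enlarged view shows the front-top edges of the uprights running from (65,58) to (240,86) and from (430,128) to (597,160) in the 8x top crop. The slot tops are at (105,80)-(212,97) and (450,140)-(560,162), and the red ball ends at (38,42) and (650,166).

```bash
python3 - <<'E'
from h import *
T=lambda u,v:(262-.44+u/8,178-.44+v/8); S=lambda u,v:(326-.44+u/8,163-.44+v*38/300)
st=[("top",[-3,67,202],T(65,58)),("top",[-3,23,202],T(240,86)),("top",[-3,-23,202],T(430,128)),("top",[-3,-67,202],T(597,160)),
("top",[-3,59,188],T(105,80)),("top",[-3,31,188],T(212,97)),("top",[-3,-31,188],T(450,140)),("top",[-3,-59,188],T(560,162)),
("side",[-3,67,202],S(72,50)),("side",[3,67,202],S(100,50)),("side",[-3,23,202],S(108,105)),("side",[3,23,202],S(140,108)),("side",[-3,-23,202],S(172,207)),("side",[3,-23,202],S(200,207))]
print(fit(st[:8],[.6,.02,-.2]));print(fit(st,[.6,.02,-.2]))
# bar ends
for bx,bz in((8,112),(8,116)):
    b=[T(38,42),T(650,166)]
    o=least_squares(lambda s:np.ravel(proj("top",place(s[:3],[[bx,s[3],bz],[bx,-s[3],bz]]))-b),[.6,.02,-.2,90]);print(o.x,o.cost)
E
```

```text
(array([ 0.60578473,  0.02226074, -0.18175934]), array([[-0.6, -0.4],
       [-0.1,  0.3],
       [-0.4, -0.6],
       [ 1. , -0.4],
       [-1.1, -0.3],
       [-0.4,  0.2],
       [ 0.9,  0.6],
       [ 1.2,  0.5]]))
(array([ 0.60628153,  0.02197215, -0.19024541]), array([[-0.4, -0.9],
       [ 0.1, -0. ],
       [-0.3, -0.7],
       [ 1.1, -0.3],
       [-0.9, -0.8],
       [-0.3, -0.2],
       [ 1. ,  0.5],
       [ 1.2,  0.5],
       [-0.6, -0.2],
       [-1.1, -0.5],
       [ 0.8,  2. ],
       [-0. ,  1.4],
       [-0.3, -0.4],
       [-0.6, -0.7]]))
[ 6.21633995e-01  2.15089128e-02 -1.96864990e-01  8.30727269e+01] 3.7966297646476856e-26
[ 6.20472425e-01  2.15176047e-02 -1.96864990e-01  8.27349050e+01] 8.724170523020214e-26
```

```bash
cat >> h.py <<'E'
def need(o,xyz,yaw):
    """turn to do first, then shift in the turned tool axes; yaw = heading of the object's x axis"""
    r=R.from_quat(o["tool_rot"]); y=r.apply([0,1,0]); a=np.arctan2(y[1],y[0]); d=(yaw+np.pi/2-a+np.pi/2)%np.pi-np.pi/2
    r2=r*R.from_euler('z',-d)
    print("t %.2f turn %.3f shift"%(o["time"],-d),r2.inv().apply(np.array(xyz)-o["position"]).round(4),"tcp",o["position"].round(4),"tilt",r.apply([0,0,1]).round(3),"F",o["ft_force"].round(1),"grip",round(o["grip_width"],4),round(o["grip_force"],1))
CY=[.4673,-.3197,-.144]; ST=[.606,.022,-.19]
E
python3 - <<'E'
from h import *
from rig import robot, cam, sensors, order
o=sensors.get_obs()
need(o,place(CY,[[-9,0,180]])[0],CY[2])
E
```

```text
t 0.10 turn -0.314 shift [-0.3068 -0.8432  0.0428] tcp [0.2758 0.5601 0.2217] tilt [-0.001 -0.002 -1.   ] F [ 0.2  0.3 -0.3] grip 0.0869 0.0
```

Emit:
inch_along(
  rows=[
    [[0, 0, 0], -0.105],
    [[0, 0, 0], -0.105],
    [[0, 0, 0], -0.104],
    [[-0.02, -0.035, 0], 0],
    [[-0.02, -0.035, 0], 0],
    [[-0.02, -0.035, 0], 0],
    [[-0.02, -0.035, 0], 0],
    [[-0.02, -0.035, 0], 0],
    [[-0.02, -0.035, 0], 0],
    [[-0.02, -0.035, 0], 0],
    [[-0.02, -0.035, 0], 0],
    [[-0.02, -0.035, 0], 0],
    [[-0.02, -0.035, 0], 0],
    [[-0.02, -0.035, 0], 0],
    [[-0.02, -0.035, 0], 0],
  ],
  aperture=0.087,
  force=30,
)

```text
time: 1.35
position: [0.4536, 0.1087, 0.2224]
tool_rot: [0.072, 0.997, 0.0, -0.0]
ft_force: [0.3, 0.5, -0.4]
grip_width: 0.087
grip_force: 0.0
```

Emit:
inch_along(
  rows=[
    [[-0.0055, -0.035, 0], 0],
    [[-0.0055, -0.035, 0], 0],
    [[-0.0055, -0.035, 0], 0],
    [[-0.0055, -0.035, 0], 0],
    [[-0.0055, -0.035, 0], 0],
    [[-0.0055, -0.035, 0], 0],
    [[-0.0055, -0.035, 0], 0],
    [[-0.0055, -0.035, 0], 0],
    [[-0.0055, -0.035, 0], 0],
    [[-0.0055, -0.035, 0], 0],
    [[-0.0055, -0.035, 0], 0],
    [[0, -0.03, 0], 0],
    [[0, 0, 0], 0],
    [[0, 0, 0], 0],
    [[0, 0, 0], 0],
  ],
)

```text
time: 2.6
position: [0.4533, -0.3078, 0.222]
tool_rot: [0.072, 0.997, 0.001, -0.001]
ft_force: [-0.8, 0.7, -0.4]
grip_width: 0.0868
grip_force: 0.0
```

```bash
python3 - <<'E'
from h import *
from rig import robot, cam, sensors, order
import cv2
o=sensors.get_obs()
need(o,place(CY,[[-9,0,64]])[0],CY[2])
t=cam.camera("top")["img"][:,:,::-1];s=cam.camera("side")["img"][:,:,::-1]
c=np.hstack([cv2.resize(t[190:310,400:520],(400,400)),cv2.resize(s[300:480,290:470],(400,400))])
cv2.imwrite("pics/g1.png",c)
E
```

```text
t 2.60 turn -0.000 shift [-0.0068 -0.01    0.1579] tcp [ 0.4533 -0.3078  0.222 ] tilt [-0.001  0.002 -1.   ] F [-0.8  0.7 -0.4] grip 0.0868 0.0
```

View pics/g1.png

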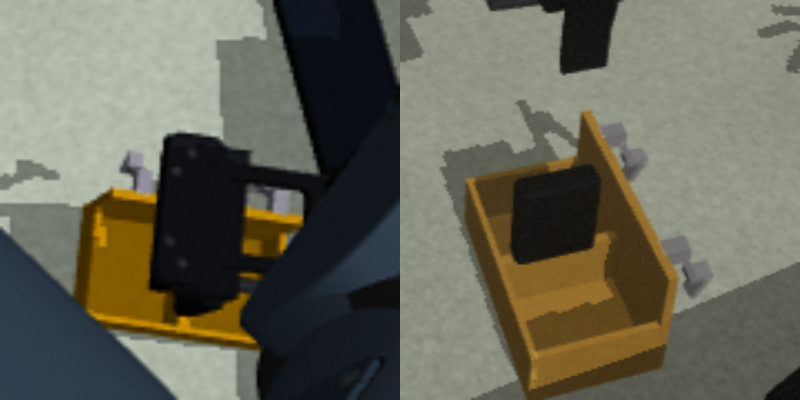

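The gripper is above the handle, with its 75 mm side along the caddy's x, and the caddy is still upright and untouched. Now I'll descend and grip.

Emit:
inch_along(
  rows=[
    [[-0.0068, -0.01, 0], 0],
    [[0, 0, 0.03], 0],
    [[0, 0, 0.03], 0],
    [[0, 0, 0.03], 0],
    [[0, 0, 0.03], 0],
    [[0, 0, 0.02], 0],
    [[0, 0, 0.018], 0],
    [[0, 0, 0], 0],
    [[0, 0, 0], 0],
    [[0, 0, 0], 0],
  ],
)

```text
time: 3.53
position: [0.46, -0.3194, 0.0656]
tool_rot: [0.071, 0.997, -0.001, 0.001]
ft_force: [0.0, 0.1, -0.8]
grip_width: 0.0868
grip_force: 0.0
```

Emit:
inch_along(
  rows=[
    [[0, 0, 0], 0],
    [[0, 0, 0], 0],
    [[0, 0, 0], 0],
    [[0, 0, 0], 0],
    [[0, 0, 0], 0],
    [[0, 0, 0], 0],
    [[0, 0, 0], 0],
    [[0, 0, 0], 0],
    [[0, 0, 0], 0],
    [[0, 0, 0], 0],
    [[0, 0, 0], 0],
    [[0, 0, 0], 0],
  ],
  aperture=0,
  force=40,
)

```text
time: 4.53
position: [0.4591, -0.3193, 0.0645]
tool_rot: [0.072, 0.997, 0.0, -0.0]
ft_force: [-0.3, 0.6, -1.3]
grip_width: 0.016
grip_force: 40.0
```

Emit:
inch_along(
  rows=[
    [[0, 0, -0.01], 0],
    [[0, 0, -0.02], 0],
    [[0, 0, -0.02], 0],
    [[0, 0, -0.02], 0],
    [[0, 0, -0.02], 0],
    [[0, 0, -0.01], 0.046],
    [[0, 0, 0], 0],
    [[0, 0, 0], 0],
  ],
)

```text
time: 5.2
position: [0.4592, -0.3197, 0.1652]
tool_rot: [0.094, 0.996, -0.0, 0.0]
ft_force: [0.3, -0.2, -2.1]
grip_width: 0.0156
grip_force: 40.0
```

```bash
python3 - <<'E'
from h import *
from rig import robot, cam, sensors, order
o=sensors.get_obs()
need(o,place(ST,[[-139,0,97+64.5]])[0],ST[2])
E
```

```text
t 5.20 turn 0.001 shift [0.0594 0.3633 0.0034] tcp [ 0.4592 -0.3197  0.1652] tilt [ 0.001 -0.001 -1.   ] F [ 0.3 -0.2 -2.1] grip 0.0156 40.0
```

Emit:
inch_along(
  rows=[
    [[0.002, 0.013, 0], 0],
    [[0.0042, 0.026, 0], 0],
    [[0.0042, 0.026, 0], 0],
    [[0.0042, 0.026, 0], 0],
    [[0.0042, 0.026, 0], 0],
    [[0.0042, 0.026, 0], 0],
    [[0.0042, 0.026, 0], 0],
    [[0.0042, 0.026, 0], 0],
    [[0.0042, 0.026, 0], 0],
    [[0.0042, 0.026, 0], 0],
    [[0.0042, 0.026, 0], 0],
    [[0.0042, 0.026, 0], 0],
    [[0.0042, 0.026, 0], 0],
    [[0.0042, 0.026, 0], 0],
    [[0.002, 0.013, 0.0035], 0],
    [[0, 0, 0], 0],
    [[0, 0, 0], 0],
    [[0, 0, 0], 0],
    [[0, 0, 0], 0],
  ],
)

```text
time: 6.78
position: [0.4701, 0.0482, 0.1608]
tool_rot: [0.095, 0.995, -0.0, -0.0]
ft_force: [0.1, -0.3, -1.4]
grip_width: 0.0157
grip_force: 40.0
```

```bash
python3 - <<'E'
from h import *
from rig import robot, cam, sensors, order
import cv2
o=sensors.get_obs()
need(o,place(ST,[[-139,0,97+64.5]])[0],ST[2])
t=cam.camera("top")["img"][:,:,::-1];s=cam.camera("side")["img"][:,:,::-1]
cv2.imwrite("pics/t2.png",t);cv2.imwrite("pics/s2.png",s)
G=lambda a:np.clip(255*(a/255.)**.6,0,255).astype('uint8')
k=4;im=[]
off=[-9,0,-64.5]; r=R.from_quat(o["tool_rot"])
y=r.apply([0,1,0]); yaw=np.arctan2(y[1],y[0])-np.pi/2
c=o["position"]+R.from_euler('z',yaw).apply([.009,0,-.0645]); print("caddy",c,yaw)
for n,I,(u,v,w,h) in(("top",t,(240,150,130,130)),("side",s,(200,140,200,200))):
    I=cv2.resize(I,None,fx=k,fy=k)
    for yy in(45,-45):
        for L in([[-3,yy+14,120],[-3,yy+14,188],[-3,yy-14,188],[-3,yy-14,120],[-3,yy+14,120]],):
            q=proj(n,place(ST,L)); cv2.polylines(I,[((q+.5)*k).astype(np.int32)],False,(255,255,0))
    for L in([[42,65,80],[42,-65,80],[42,-65,0]],[[-40,65,40],[-40,-65,40],[-40,-65,0],[42,-65,0]],*[[[42,b,80],[75,b,80],[75,b,34],[75,-abs(b)+2*abs(b)*0 if 0 else b,34]] for b in(40,50,-40,-50)]):
        q=proj(n,place([c[0],c[1],yaw],L,c[2])); cv2.polylines(I,[((q+.5)*k).astype(np.int32)],False,(0,255,0))
    im.append(cv2.resize(I[v*k:(v+h)*k,u*k:(u+w)*k],(400,400) ,interpolation=cv2.INTER_AREA))
cv2.imwrite("pics/g2.png",G(np.hstack(im)))
E
```

```text
t 6.78 turn -0.001 shift [ 0.0006 -0.0001 -0.0007] tcp [0.4701 0.0482 0.1608] tilt [-0.001 -0.    -1.   ] F [ 0.1 -0.3 -1.4] grip 0.0157 40.0
caddy [0.4789274  0.0465167  0.09625996] -0.19055404385704366
```

View pics/g2.png

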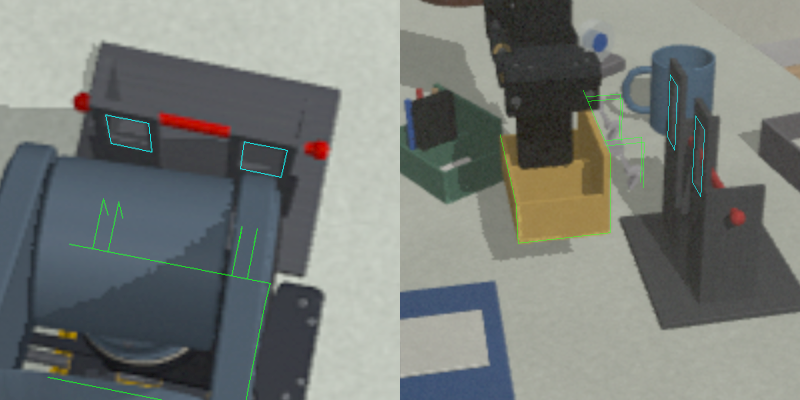

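The side view matches the predicted caddy and slot outlines, and the claws point at the slots. I'll insert slowly and watch the force.

Emit:
inch_along(
  rows=[
    [[-0.005, 0, 0], 0],
    [[-0.01, 0, 0], 0],
    [[-0.01, 0, 0], 0],
    [[-0.01, 0, 0], 0],
    [[-0.01, 0, 0], 0],
    [[-0.006, 0, 0], 0],
    [[-0.004, 0, 0], 0],
    [[-0.004, 0, 0], 0],
    [[0, 0, 0], 0],
    [[0, 0, 0], 0],
  ],
)

```text
time: 7.72
position: [0.528, 0.0378, 0.1609]
tool_rot: [0.095, 0.996, 0.0, -0.0]
ft_force: [-0.5, -0.1, -1.8]
grip_width: 0.0155
grip_force: 40.0
```

Emit:
inch_along(
  rows=[
    [[-0.004, 0, 0], 0],
    [[-0.004, 0, 0], 0],
    [[-0.004, 0, 0], 0],
    [[-0.004, 0, 0], 0],
    [[-0.004, 0, 0], 0],
    [[-0.0035, 0, 0], 0],
    [[0, 0, 0], 0],
    [[0, 0, 0], 0],
    [[0, 0, 0], 0],
  ],
)

```text
time: 8.47
position: [0.5511, 0.0333, 0.1609]
tool_rot: [0.095, 0.996, 0.0, -0.0]
ft_force: [0.2, -0.8, -1.4]
grip_width: 0.0157
grip_force: 40.0
```

```bash
python3 - <<'E'
from h import *
from rig import robot, cam, sensors, order
import cv2
o=sensors.get_obs()
need(o,place(ST,[[-56,0,97+64.5]])[0],ST[2])
t=cam.camera("top")["img"][:,:,::-1];s=cam.camera("side")["img"][:,:,::-1]
G=lambda a:np.clip(255*(a/255.)**.5,0,255).astype('uint8')
c=np.hstack([cv2.resize(t[165:240,255:355],(450,338),interpolation=cv2.INTER_CUBIC),cv2.resize(s[160:260,280:380],(338,338),interpolation=cv2.INTER_CUBIC)])
cv2.imwrite("pics/g3.png",G(c))
E
```

```text
t 8.47 turn 0.000 shift [-0.0001 -0.0008 -0.0006] tcp [0.5511 0.0333 0.1609] tilt [-0.001  0.    -1.   ] F [ 0.2 -0.8 -1.4] grip 0.0157 40.0
```

View pics/g3.png

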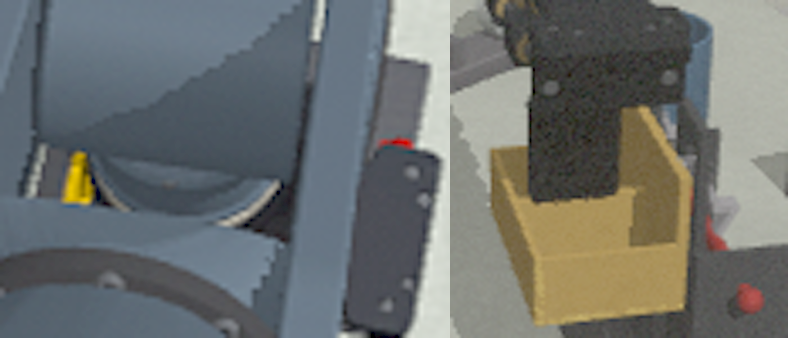

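The near claw is visible behind the upright at (720,215), and the plate sits just in front of it with no contact force. Lowering now.

Emit:
inch_along(
  rows=[
    [[0, 0, 0.004], 0],
    [[0, 0, 0.004], 0],
    [[0, 0, 0.004], 0],
    [[0, 0, 0.004], 0],
    [[0, 0, 0.004], 0],
    [[0, 0, 0.003], 0],
    [[0, 0, 0], 0],
    [[0, 0, 0], 0],
    [[0, 0, 0], 0],
  ],
)

```text
time: 9.32
position: [0.5515, 0.0333, 0.1381]
tool_rot: [0.095, 0.996, -0.0, 0.0]
ft_force: [0.1, -0.5, -1.8]
grip_width: 0.0157
grip_force: 40.0
```

Emit:
inch_along(
  rows=[
    [[0, 0, 0.003], 0],
    [[0, 0, 0.003], 0],
    [[0, 0, 0.003], 0],
    [[0, 0, 0.002], 0],
    [[0, 0, 0], 0],
    [[0, 0, 0], 0],
  ],
)

```text
time: 9.82
position: [0.5509, 0.0334, 0.1271]
tool_rot: [0.095, 0.995, 0.0, -0.0]
ft_force: [-4.1, 0.1, 4.9]
grip_width: 0.016
grip_force: 40.0
```

Emit:
inch_along(
  rows=[
    [[0, 0, 0.002], 0],
    [[0, 0, 0.002], 0],
    [[0, 0, 0.002], 0],
    [[0, 0, 0], 0],
  ],
)

```text
time: 10.15
position: [0.5495, 0.0338, 0.1209]
tool_rot: [0.095, 0.995, 0.0, -0.002]
ft_force: [-5.1, 1.1, 6.3]
grip_width: 0.0158
grip_force: 40.0
```

Emit:
inch_along(
  rows=[
    [[0, 0, 0.002], 0],
    [[0, 0, 0.002], 0],
    [[0, 0, 0.001], 0],
    [[0, 0, 0], 0],
    [[0, 0, 0], 0],
  ],
)

```text
time: 10.57
position: [0.5494, 0.0337, 0.1152]
tool_rot: [0.095, 0.995, 0.0, -0.002]
ft_force: [-4.8, 1.1, -0.2]
grip_width: 0.0159
grip_force: 40.0
```

Emit:
inch_along(
  rows=[
    [[0, 0, 0.001], 0],
    [[0, 0, 0.001], 0],
    [[0, 0, 0.001], 0],
    [[0, 0, 0], 0],
    [[0, 0, 0], 0],
  ],
)

```text
time: 10.98
position: [0.5495, 0.0336, 0.1122]
tool_rot: [0.095, 0.995, 0.0, -0.002]
ft_force: [-4.7, 0.9, 0.1]
grip_width: 0.0158
grip_force: 40.0
```

```bash
python3 - <<'E'
from h import *
from rig import robot, cam, sensors, order
import cv2
s=cam.camera("side")["img"][:,:,::-1]
G=lambda a:np.clip(255*(a/255.)**.5,0,255).astype('uint8')
cv2.imwrite("pics/g4.png",G(cv2.resize(s[170:270,290:410],(720,600),interpolation=cv2.INTER_CUBIC)))
E
```

```text
(no output)
```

View pics/g4.png

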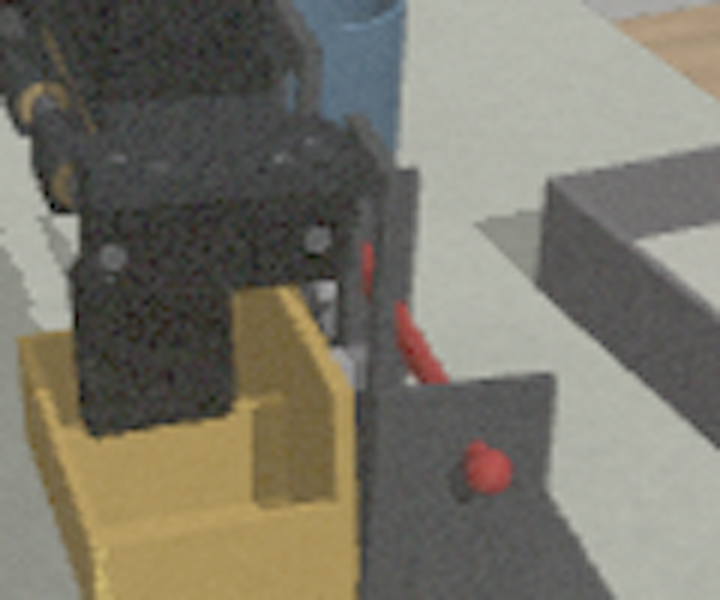

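The caddy is at about the right height, with the near neck inside the slot at (345,365). The vertical force dropped after the bar was pushed, so I'll press on until the necks seat.

Emit:
inch_along(
  rows=[
    [[0, 0, 0.001], 0],
    [[0, 0, 0.001], 0],
    [[0, 0, 0], 0],
  ],
)

```text
time: 11.28
position: [0.5499, 0.0336, 0.1106]
tool_rot: [0.095, 0.995, 0.0, -0.002]
ft_force: [-5.0, 2.0, 0.9]
grip_width: 0.0153
grip_force: 40.0
```

Emit:
inch_along(
  rows=[
    [[0, 0, 0.001], 0],
    [[0, 0, 0.001], 0],
    [[0, 0, 0], 0],
  ],
)

```text
time: 11.53
position: [0.5496, 0.0337, 0.11]
tool_rot: [0.095, 0.995, 0.0, -0.002]
ft_force: [-7.8, 0.9, 12.1]
grip_width: 0.0158
grip_force: 40.0
```

Emit:
inch_along(
  rows=[
    [[0, 0, 0.001], 0],
    [[0, 0, 0.001], 0],
    [[0, 0, 0], 0],
    [[0, 0, 0], 0],
  ],
)

```text
time: 11.87
position: [0.5495, 0.0337, 0.1097]
tool_rot: [0.095, 0.995, 0.0, -0.002]
ft_force: [-10.9, 1.4, 23.9]
grip_width: 0.0156
grip_force: 40.0
```

```bash
python3 - <<'E'
from h import *
from rig import robot, cam, sensors, order
import cv2
o=sensors.get_obs()
need(o,place(ST,[[-56,0,114]])[0],ST[2])
s=cam.camera("side")["img"][:,:,::-1]; k=8
I=cv2.resize(s,None,fx=k,fy=k,interpolation=cv2.INTER_CUBIC)
I=np.clip(255*(I/255.)**.5,0,255).astype('uint8')
c=place(ST,[[-47,0,50]])[0]
for L in([[37,65,80],[37,-65,80]],[[42,-65,80],[42,-65,0]],[[-40,65,40],[-40,-65,40],[-40,-65,0],[42,-65,0]],[[42,-65,40],[-40,-65,40]]):
    q=proj("side",place([c[0],c[1],ST[2]],L,c[2])); cv2.polylines(I,[((q+.5)*k).astype(np.int32)],False,(0,255,0))
cv2.imwrite("pics/g5.png",I[190*k:190*k+600,285*k:285*k+800])
E
```

```text
t 11.87 turn 0.000 shift [-0.0016 -0.0009 -0.0043] tcp [0.5495 0.0337 0.1097] tilt [-0.003  0.001 -1.   ] F [-10.9   1.4  23.9] grip 0.0156 40.0
```

View pics/g5.png

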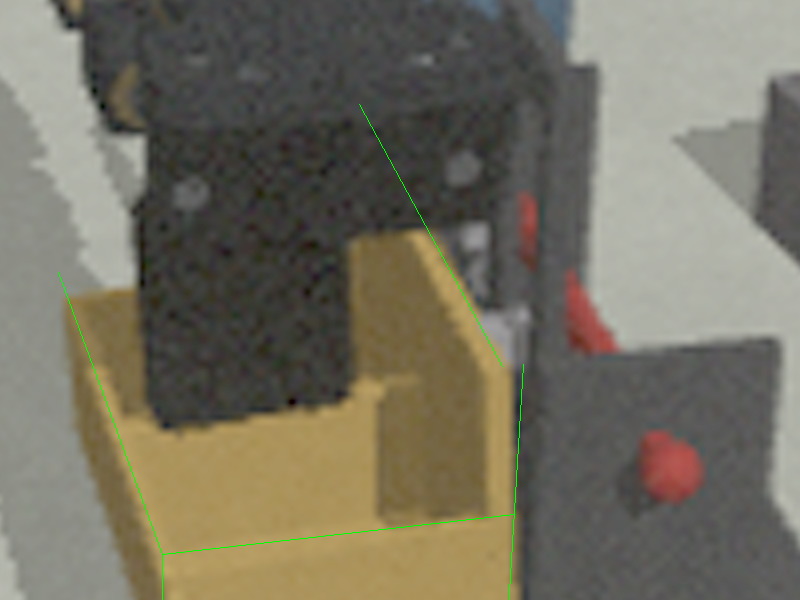

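The caddy sits on the predicted home outline within about 1 mm, and it takes 24 N against a firm stop, so it is seated. I'll ease off, release and retreat.

Emit:
inch_along(
  rows=[
    [[0, 0, -0.001], 0],
    [[0, 0, -0.001], 0],
    [[0, 0, 0], 0],
  ],
)

```text
time: 12.17
position: [0.5497, 0.0337, 0.11]
tool_rot: [0.095, 0.995, 0.0, -0.002]
ft_force: [-7.6, 1.4, 11.5]
grip_width: 0.0155
grip_force: 40.0
```

Emit:
inch_along(
  rows=[
    [[0, 0, 0], 0],
    [[0, 0, 0], 0],
    [[0, 0, 0], 0],
    [[0, 0, 0], 0],
    [[0, 0, 0], 0],
    [[0, 0, 0], 0],
    [[0, 0, 0], 0],
    [[0, 0, 0], 0],
  ],
  aperture=0.06,
)

```text
time: 12.83
position: [0.5515, 0.0332, 0.1089]
tool_rot: [0.095, 0.996, -0.0, 0.0]
ft_force: [-0.8, -0.1, 1.2]
grip_width: 0.0573
grip_force: 0.0
```

Emit:
inch_along(
  rows=[
    [[0.003, 0, -0.003], 0],
    [[0.003, 0, -0.01], 0],
    [[0.003, 0, -0.02], 0],
    [[0, 0, -0.03], 0],
    [[0, 0, -0.03], 0],
    [[0, 0, -0.03], 0],
    [[0.03, 0, -0.03], 0],
    [[0.03, 0, 0], 0],
    [[0, -0.04, 0], 0],
    [[0, -0.04, 0], 0],
    [[0, -0.04, 0], 0],
    [[0, -0.04, 0], 0],
    [[0, -0.04, 0], 0],
    [[0, -0.04, 0], 0],
    [[0, -0.04, 0], 0],
    [[0, 0, 0], 0],
    [[0, 0, 0], 0],
    [[0, 0, 0], 0],
  ],
)

```text
time: 14.33
position: [0.4307, -0.2281, 0.2618]
tool_rot: [0.095, 0.995, 0.0, -0.0]
ft_force: [0.5, 1.4, 0.6]
grip_width: 0.0602
grip_force: 0.0
```

```bash
python3 - <<'E'
from h import *
from rig import robot, cam, sensors, order
import cv2
t=cam.camera("top")["img"][:,:,::-1];s=cam.camera("side")["img"][:,:,::-1]; I=[]
for n,im,(u,v,w,h) in(("top",t,(255,155,100,150)),("side",s,(290,160,100,150))):
    k=4; A=cv2.resize(im,None,fx=k,fy=k,interpolation=cv2.INTER_CUBIC); A=np.clip(255*(A/255.)**.5,0,255).astype('uint8')
    c=place(ST,[[-47,0,50]])[0]
    for L in([[42,65,80],[42,-65,80],[42,-65,0]],[[42,-65,40],[-40,-65,40],[-40,65,40]],[[-40,-65,40],[-40,-65,0],[42,-65,0]]):
        q=proj(n,place([c[0],c[1],ST[2]],L,c[2])); cv2.polylines(A,[((q+.5)*k).astype(np.int32)],False,(0,255,0))
    I.append(A[v*k:(v+h)*k,u*k:(u+w)*k])
cv2.imwrite("pics/g6.png",np.hstack(I))
E
```

```text
(no output)
```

View pics/g6.png

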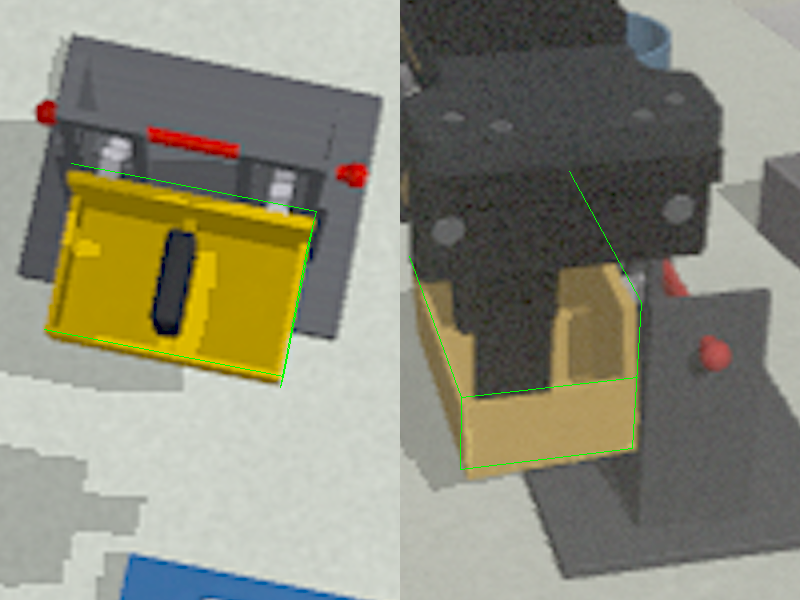

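Both claws are through the slots at (113,155) and (283,190). The bar's ball ends at (47,112) and (351,174) are back at their starting pixels, and the caddy is on the home outline. Handing in.

```bash
python3 -c "
from rig import robot, cam, sensors, order
print(order.hand_in())"
```

```text
the job is handed in; nothing more can be done
None
```

The yellow caddy is hanging fully home on the stand with both claws through the slots. The lock bar is back at rest over the claws, the caddy is released, the green caddy was left alone, and the job is handed in; no verdict came back.

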